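# Clear a closure torque tester and hold its lock open for zeroing

### The arm

A 6-joint arm with a two-finger parallel gripper is mounted at the origin on a cart in front of the work surface, level with it; the furniture and walls round the work are solid. World frame = base frame: x ahead of the robot, y to its left, z up, the work surface at z = 0. Lengths are in mm, angles in rad, forces in N, time in s.
With the tool pointing down it reaches from about 275 to 1000 mm from the base axis. Payload 8.4 kg.
Tool frame: the origin (TCP) lies between the finger pads; the fingertips stand 22 mm ahead of it and the grasp point (between the pads) lies 3 mm ahead of it; z points along the fingers, y is the line along which they close (so a half turn about z gives the same grasp; the last joint's range is limited). The gripper opens to 85 mm and grips with 20 to 120 N. Pads are 22 mm wide; open, the fingers measure 114 mm over their backs; the gripper's body (76 mm by 85 mm) begins 54 mm behind the grasp point. The pads swing forward as they close: fully open they stand 13 mm farther back than shut.
Start: joints at [-1.201, 0.353, 1.633, -0, 1.155, -0.002], TCP at [227.057, -582.3, 253.281] pointing down, gripper open.
Joint ranges: [-2.63, 2.63], [-0.92, 2.1], [0.06, 2.66], [-1.3, 4.44], [0, 2.69], [-3.02, 3.02]. Speed limits (rad/s): [2.22, 2.22, 2.79, 3.14, 3.14, 3.14].

### API

Orientations are given as [roll, pitch, yaw] about the fixed x, y, z axes, in that order (R = Rz(yaw) Ry(pitch) Rx(roll)).
In Python, from rig import r, grab_frame gives the robot as it stands.
- The arm moves only by the shell command python3 -m inch 'ROWS' [FORCE]. ROWS is JSON, a list of rows, each a list of 7 numbers: the turn, a rotation vector about the tool's x, y, z as a fraction of full scale, then the shift along the tool's x, y, z as a fraction of full scale, then the closure, from 0 (fully open) to 1 (shut). In form: [[rx, ry, rz, dx, dy, dz, fingers], ...]. A call has 1 to 8 rows; each row shifts and turns the commanded pose from where the row before left it, along the tool's axes as they then stand; what a row does not reach is not made up. Full scale, the value 1, is 2.5 cm for a shift and pi rad for a turn. A row lasts 1/12 s, in which the tool goes at most 41.7 mm and 7.16 degrees, less where a joint would pass 70% of its speed; a pose out of reach is approached as far as the arm can. A call with a number of a shift or a turn outside -1 to 1 is refused whole. A call with a gripper value outside its range is refused whole. The fingers move at their own pace and stop on an object; FORCE is the grip in N (left out, the last holds). Time passes only in rows, so rows that do not move let the fingers close. It gives the time, the measured TCP pose, the force, the opening and the grip force at its end, in the units of the state.
- r.sense(): the state, without advancing time (a new reading comes with each control period).
- grab_frame(name): name is "scene" or "top"; returns a dict with "pixels" (420x560x3 uint8, red, green, blue), "z_map" (420x560 float32, mm along the optical axis (not along the pixel's ray), 0 where there is no reading), "vertical_fov" (degrees; the focal length in pixels is half the picture's height over the tangent of half this angle, whatever the lens; pixels are square), "cx", "cy" (the principal point, pixels), "dist" ([k1, k2, p1, p2, k3] as OpenCV has them; the pictures are not rectified), "cam_to_world" (4x4, takes a point from camera to world coordinates). Camera axes: x right, y down, z forward; pixel columns grow to the right and rows downward; lengths in mm; the calibration is good to about 2 mm. A picture is of the moment at which its call begins.
- r.sign_off(): hands the job in; it is judged then, once.
The state is a dict: "clock": time; "qpos": joint angles; "qvel": joint speeds; "joint_efforts": joint torques, N m; "eef_pos": TCP position; "tcp_rot": TCP orientation; "contact_force": force on the tool from outside, world axes, zero at the start; "wrist_torque": the same for the moment, N m; "opening": opening from 0.0 (shut) to 1.0 (fully open); "grasp_force": force on a finger pad.
Only numpy, scipy, OpenCV 4.12 (cv2) and the standard library are available. Lean on these libraries where they do the work, as an engineer would, in place of code of your own. Each camera call takes 0.05 s, during which the arm holds its last target. There are 200 camera calls.

### The job

The cap torque test on the amber bottle is finished and the tester must be zeroed, which needs its platform empty and unlocked. Slide the clamp jaw fully open by its black handle, lift the bottle out and stand it upright in an empty cell of the blue tray, leaving the things already in the tray alone. Only then pull the red locking plunger all the way up against its spring and keep holding it up, clear of its hole and without touching the platform or its jaws, so that the platform floats free: your program finishes while still holding the plunger up.

Things in the scene. Friction and masses are not known exactly. Their poses are not given: they have to be found in the camera images.
- tester: White closure torque tester, housing 200 x 240 x 51 mm, fixed; origin on the bench under the centre of its round platform. x runs from the sloping display pod at its front (at x = -160 mm) to its back, y to its left, z up. Jaw handle on the +y side, red plunger on the -y side, the bottle between. Along the tester's x axis fingers have free room beside the handle, the bottle and the knob.
- jaw (a joint): Opening of the sliding clamp jaw in m: 0 closed on the bottle, 0.042 fully open at its stop. It slides along the tester's +y axis with about 5 N drag and stays where it is left.
- jaw_handle (a point): Grip point on the jaw's upright round black handle post, 16 mm across; the post stands from 81 to 137 mm above the bench, this point 117 mm above it. 74 mm from the platform's centre along the tester's +y with the jaw closed.
- amber_center (a point): Centre (45 mm above its foot) of the loose amber bottle with blue cap, 90 mm tall, about 0.14 kg; round body 50 mm across up to about 65 mm, then shoulder and 32 mm cap. z is its upright axis. It starts clamped on the platform, foot 67 mm above the bench; grip the body above the posts, which reach 30 mm up it.
- amber_bottle: The same bottle, origin at the centre of its foot.
- bottle_tray: Blue open tray 168 x 168 x 34 mm with four square cells (2 by 2), fixed; walls, cross divider and floor 4 mm thick. Origin on the bench under its centre, axes along its walls. Cell centres at x = +-41 mm, y = +-41 mm, each 78 mm wide. The two cells at x = -41 mm (towards the robot) are empty; the two at x = +41 mm are taken.
- platform (a joint): Turn in rad, anticlockwise from above, of the platform: aluminium disc 190 mm across, top 67 mm above the bench, carrying the jaws. The pin holds it near 0.01; unlocked and untouched, its torsion spring brings it to rest at 0.04. Round the bottle are four 14 mm rubber posts, tops 97 mm above the bench, at x = +-22, y = +-23 mm (tester's axes, jaw closed; the +y two move with the jaw).
- green_bottle: White 38 mm reagent bottle with green cap, 72 mm tall, loose in one of the two far cells of the tray; origin at its foot. Not to be disturbed.
- specimen_cup: Specimen cup with red cap, 62 mm across, 67 mm tall, loose in the other far cell of the tray; origin at its foot. Not to be disturbed.
- plunger (a joint): Lift of the locking plunger in m: 0 seated, the pin 8 mm deep in the platform's hole; clear of the hole from 0.008; 0.012 fully up at its stop. A spring pulls it down: 5 N at the start of the lift, 11 N fully up; let go, it snaps back.
- plunger_knob (a point): Centre of the plunger's red knob, 25 mm across and 22 mm tall, 121 mm above the bench while seated; 83 mm from the platform's centre along the tester's -y. It moves straight up. Below it is a 15 mm sleeve and, 31 mm below this point, the top of a bracket 26 mm wide along the tester's x.
Mind the look-alikes: they are no part of the job. What is shaped like the amber_bottle but yellow is not meant.

How it is judged:
By the outcome, as a careful person would: the job done as asked, in the order asked, and still so for the second after the job is handed in, while the arm keeps its last pose, push and grip.
It also fails if it takes over 58 s, if anything falls off the work surface, if the arm or the gripper's body presses on something with over 40 N, if the wrist force passes 120 N, or if a joint passes its speed limit or range.

## Working session

There is one attempt and no reset: what is moved stays moved. The work goes in short steps, Python scripts to look and compute and a shell command to move; the robot and the scene stay as the last step left them, time stands still between calls to the robot, and variables do not carry over. Pictures are saved under pics/ and viewed, at most 10 in all, crops included, and the job is handed in when it is done.

```bash
ls; mkdir -p pics; cat > h.py <<'E'
import numpy as np, cv2
from rig import r, grab_frame
def world(f,uv,z=None):
    """pixels -> world; by plane z if given, else by depth"""
    uv=np.atleast_2d(np.float64(uv)); fl=210/np.tan(np.radians(f["vertical_fov"])/2)
    K=np.array([[fl,0,f["cx"]],[0,fl,f["cy"]],[0,0,1.]])
    n=cv2.undistortPoints(uv.reshape(-1,1,2),K,np.array(f["dist"],float))[:,0]
    T=np.array(f["cam_to_world"]); d=np.c_[n,np.ones(len(n))]@T[:3,:3].T
    if z is not None: s=(z-T[2,3])/d[:,2]
    else: s=f["z_map"][uv[:,1].astype(int),uv[:,0].astype(int)]
    return T[:3,3]+d*np.reshape(s,(-1,1))
E
python3 - <<'E'
from h import *
for n in("scene","top"):
    f=grab_frame(n); cv2.imwrite(f"pics/{n}0.png",f["pixels"][:,:,::-1]); np.savez(f"{n}0.npz",**f)
    print(n,f["vertical_fov"],np.round(f["cam_to_world"],2).tolist(),(f["z_map"]>0).mean())
s=r.sense();print(s["tcp_rot"],s["opening"],s["clock"])
E
```

```text
pics
scene 45.32021181398576 [[-0.5, -0.42, 0.76, -432.29], [-0.86, 0.24, -0.44, 518.93], [0.0, -0.88, -0.48, 733.05], [0.0, 0.0, 0.0, 1.0]] 0.987470238095238
top 48.77612328643613 [[0.02, -1.0, 0.07, 506.94], [-1.0, -0.02, 0.0, -92.8], [-0.0, -0.07, -1.0, 1110.22], [0.0, 0.0, 0.0, 1.0]] 0.9959651360544217
[-3.14034941e+00 -1.18194567e-06  3.71767472e-01] 1.0004428181326344 0.1
```

View pics/top0.png

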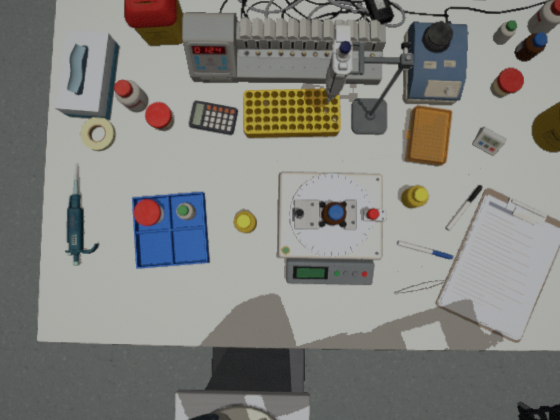

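View pics/scene0.png

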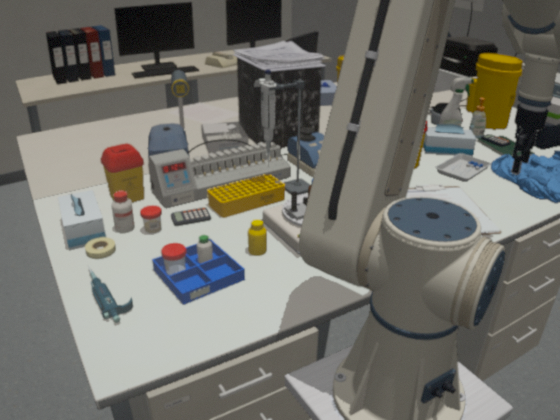

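The top view shows the tester at (330,215), with its black handle at about (298,213), blue cap at (337,212) and red knob at (373,214). The blue tray is at (172,230); its two near cells, (155,249) and (190,246), are empty. The candidates for the bottle are the clamped blue-capped one at (337,212) and the yellow look-alikes at (245,222) and (416,196). The clamped one fits the description, since it has a blue cap, is amber and stands between the jaws. I'll measure and confirm it in a crop.

```bash
python3 - <<'E'
from h import *
f=dict(np.load("top0.npz")); im=f["pixels"]; 
c=cv2.resize(im[160:295,120:400],None,fx=2.85,fy=2.85,interpolation=cv2.INTER_CUBIC); cv2.imwrite("pics/crop0.png",c[:,:,::-1])
hsv=cv2.cvtColor(im,cv2.COLOR_RGB2HSV)
def cen(box,lo,hi,z,name):
    x0,y0,x1,y1=box; m=cv2.inRange(hsv,lo,hi); k=np.zeros_like(m); k[y0:y1,x0:x1]=m[y0:y1,x0:x1]
    cs,_=cv2.findContours(k,cv2.RETR_EXTERNAL,cv2.CHAIN_APPROX_NONE); q=max(cs,key=cv2.contourArea)
    (u,v),rad=cv2.minEnclosingCircle(q); M=cv2.moments(q); u2,v2=M["m10"]/M["m00"],M["m01"]/M["m00"]
    print(name,np.round([u,v,rad,u2,v2],1),np.round(world(f,[[u2,v2]],z)[0],1),"depth",np.round(world(f,[[u2,v2]])[0],1)); return q
cen((355,195,392,232),(0,120,80),(8,255,255),132,"knob"); 
cen((320,195,355,230),(95,80,50),(125,255,255),157,"cap")
cen((288,200,308,228),(0,0,0),(179,255,70),137,"handle")
q=cen((120,180,220,280),(100,120,60),(125,255,255),34,"tray")
b=cv2.boxPoints(cv2.minAreaRect(q)); w=world(f,b,34); print(np.round(b,1).tolist(),np.round(w,1).tolist(),w.mean(0))
E
```

```text
knob [372.5 213.5   5.7 372.6 213.6] [ 573.2 -279.6  132. ] depth [ 573.1 -279.3  133.7]
cap [335.3 212.    8.  335.5 211.9] [ 573.5 -198.   157. ] depth [ 573.5 -198.   156.9]
handle [297.5 211.5   5.1 297.7 212.2] [ 572.8 -120.7  137. ] depth [ 572.7 -120.6  139.7]
tray [169.5 230.   49.9 173.9 232.8] [526.3 164.1  34. ] depth [526.9 171.4   3.2]
[[130.89999389648438, 196.89999389648438], [203.5, 191.60000610351562], [208.60000610351562, 262.5], [136.10000610351562, 267.79998779296875]] [[608.6, 268.8, 34.0], [624.1, 97.7, 34.0], [459.2, 80.8, 34.0], [443.2, 250.2, 34.0]] [533.76711716 174.38007101  34.        ]
```

View pics/crop0.png

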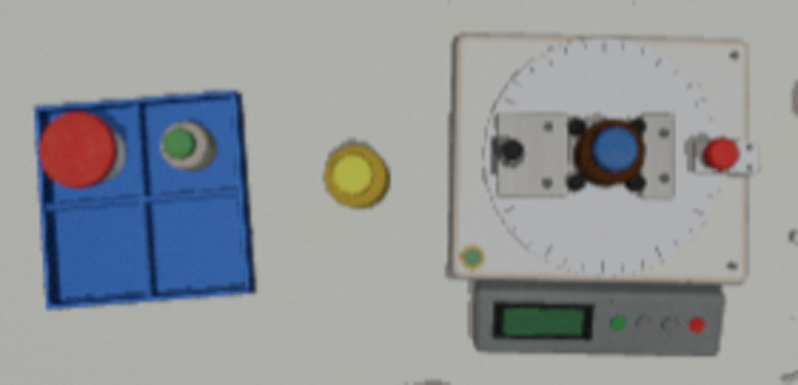

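The crop confirms it: the amber bottle with the blue cap sits between the four posts, at original pixel (336,212). The handle is at (298,212) and the knob at (373,214). The tray's near cells, (155,249) and (190,246), are empty. I'll rotate the tool to yaw π/2, so the fingers close along the tester's x, while moving in.

```bash
python3 -m inch '[[0,0,-0.039,1,0,0,0],[0,0,-0.039,1,0,0,0],[0,0,-0.039,1,0,0,0],[0,0,-0.039,1,0,0,0],[0,0,-0.039,1,0,0,0],[0,0,-0.039,1,0,0,0],[0,0,-0.039,1,0,0,0],[0,0,-0.039,1,0,0,0]]'
cat > go.py <<'E'
import sys; from h import *
from scipy.spatial.transform import Rotation as R
s=r.sense(); t=np.array([float(a) for a in sys.argv[1:4]]); yaw=float(sys.argv[4]) if len(sys.argv)>4 else np.pi/2
Rc=R.from_euler("xyz",s["tcp_rot"]); Rt=R.from_euler("xyz",[np.pi,0,yaw])
print("clk",round(s["clock"],2),"pos",np.round(s["eef_pos"],1),"rot",np.round(s["tcp_rot"],3),"F",np.round(s["contact_force"],1),"op",round(s["opening"],3),"gf",np.round(s["grasp_force"],1))
print("turn now",np.round((Rc.inv()*Rt).as_rotvec()/np.pi,4),"shift now-frame",np.round(Rc.inv().apply(t-s["eef_pos"])/25,2),"shift target-frame",np.round(Rt.inv().apply(t-s["eef_pos"])/25,2))
E
python3 go.py 573 -120.7 253
```

```text
clock: 0.77
eef_pos: [361.6, -443.2, 252.9]
tcp_rot: [-3.141, -0.0, 1.358]
contact_force: [0.3, -0.1, 0.3]
opening: 0.996
grasp_force: 0.0
clk 0.77 pos [ 361.6 -443.2  252.9] rot [-3.141 -0.     1.358] F [ 0.3 -0.1  0.3] op 0.996 gf 0.0
turn now [-0.0001 -0.0001 -0.0677] shift now-frame [14.39  5.54 -0.  ] shift target-frame [ 1.29e+01  8.45e+00 -1.00e-02]
```

```bash
python3 -m inch '[[0,0,-0.034,1,0.6,0,0],[0,0,-0.034,1,0.6,0,0],[0,0,0,1,0.7,0,0],[0,0,0,1,0.7,0,0],[0,0,0,1,0.7,0,0],[0,0,0,1,0.7,0,0],[0,0,0,1,0.7,0,0],[0,0,0,1,0.7,0,0]]' >/dev/null; python3 -m inch '[[0,0,0,0.9,0.6,0,0],[0,0,0,0.9,0.6,0,0],[0,0,0,0.9,0.6,0,0],[0,0,0,0.9,0.6,0.2,0],[0,0,0,0.5,0.3,0,0],[0,0,0,0,0,0,0]]' >/dev/null; python3 go.py 573 -120.7 120
```

```text
clk 1.93 pos [ 573.4 -146.1  247.7] rot [-3.141e+00 -1.000e-03  1.568e+00] F [-0.8 -0.4 -0.3] op 0.999 gf 0.0
turn now [-0.0002 -0.0003 -0.0009] shift now-frame [ 1.01 -0.01  5.11] shift target-frame [ 1.02 -0.01  5.11]
```

```bash
python3 -m inch '[[0,0,0,1,0,0,0],[0,0,0,0,0,0.9,0],[0,0,0,0,0,0.9,0.3],[0,0,0,0,0,0.9,0.4],[0,0,0,0,0,0.9,0.5],[0,0,0,0,0,0.9,0.5],[0,0,0,0,0,0.6,0.5],[0,0,0,0,0,0,0.5]]' >/dev/null; python3 go.py 573 -120.7 120; python3 - <<'E'
from h import *
for n in ["top"]:
    f=grab_frame(n); im=f["pixels"]; cv2.imwrite("pics/a.png",cv2.resize(im[140:300,230:430],None,fx=3.7,fy=3.7)[:,:,::-1])
E
```

```text
clk 2.6 pos [ 569.8 -124.   117.7] rot [-3.136e+00 -1.000e-03  1.565e+00] F [-0.9 -0.6  0.4] op 0.501 gf 0.0
turn now [-0.0018 -0.0003 -0.0018] shift now-frame [ 0.13  0.12 -0.09] shift target-frame [ 0.13  0.13 -0.09]
```

View pics/a.png

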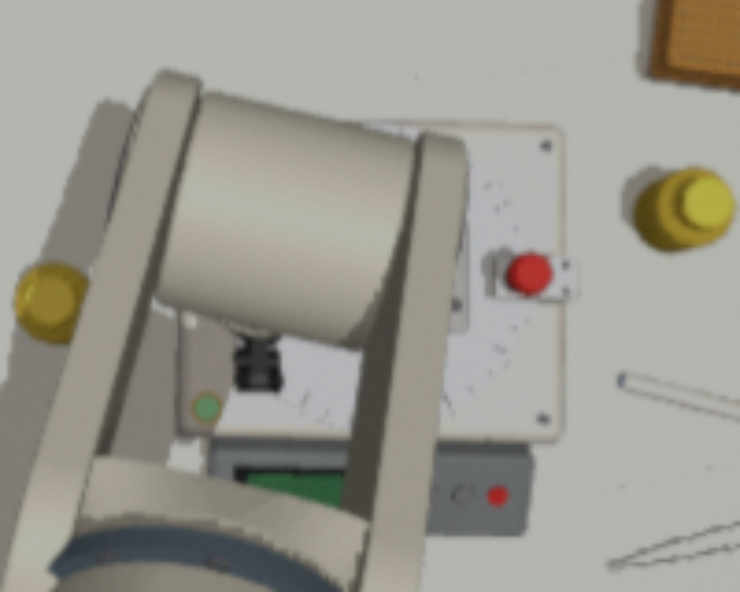

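The arm hides the handle at (298,212), so this view only shows a finger on the near side at about (299,238). The scene is undisturbed. I'll centre and close.

```bash
python3 -m inch '[[0,0,-0.0018,0.13,0.13,-0.05,0.5],[0,0,0,0,0,0,0.8],[0,0,0,0,0,0,1],[0,0,0,0,0,0,1],[0,0,0,0,0,0,1],[0,0,0,0,0,0,1],[0,0,0,0,0,0,1]]' 40 >/dev/null; python3 go.py 573 -78.7 120
```

```text
clk 3.23 pos [ 575.9 -120.3  123.5] rot [3.141 0.    1.572] F [-4.8  0.3  7.8] op 0.176 gf 38.8
turn now [0.0002 0.0001 0.0003] shift now-frame [ 1.66 -0.11  0.14] shift target-frame [ 1.66 -0.12  0.14]
```

```bash
python3 -m inch '[[0,0,0,0.25,0,0,1],[0,0,0,0.3,0,0,1],[0,0,0,0.3,0,0,1],[0,0,0,0.3,0,0,1],[0,0,0,0.3,0,0,1],[0,0,0,0.1,0,0,1],[0,0,0,0,0,0,1],[0,0,0,0,0,0,1]]' >/dev/null; python3 go.py 573 -78.7 120
```

```text
clk 3.9 pos [576.4 -81.4 123.5] rot [3.14  0.    1.572] F [-1.3  0.6  5.8] op 0.175 gf 38.9
turn now [0.0005 0.0001 0.0003] shift now-frame [ 0.11 -0.14  0.14] shift target-frame [ 0.11 -0.14  0.14]
```

```bash
python3 -m inch '[[0,0,0,0.08,0,0,1],[0,0,0,0.08,0,0,1],[0,0,0,0,0,0,1]]' >/dev/null; python3 go.py 573 -78.7 120;  python3 -m inch '[[0,0,0,0.08,0,0,1],[0,0,0,0.04,0,0,1],[0,0,0,0,0,0,1]]' >/dev/null; python3 go.py 573 -78.7 120
```

```text
clk 4.15 pos [576.4 -78.2 123.5] rot [3.140e+00 2.000e-03 1.572e+00] F [-1.7 -5.5  4.4] op 0.173 gf 39.1
turn now [0.0006 0.0006 0.0004] shift now-frame [-0.02 -0.14  0.14] shift target-frame [-0.02 -0.14  0.14]
clk 4.4 pos [576.4 -77.9 123.4] rot [3.14  0.006 1.573] F [ -2.  -21.1   3. ] op 0.177 gf 38.9
turn now [0.0006 0.0019 0.0008] shift now-frame [-0.03 -0.14  0.14] shift target-frame [-0.03 -0.14  0.14]
```

```bash
python3 -m inch '[[0,0,0,-0.12,0,0,1],[0,0,0,0,0,0,1],[0,0,0,0,0,0,0.6],[0,0,0,0,0,0,0.4],[0,0,0,0,0,0,0.3],[0,0,0,0,0,-0.8,0.2],[0,0,0,0,0,-1,0],[0,0,0,0,0,-1,0]]'; python3 -m inch '[[0,0,0,-0.6,0,-0.8,0],[0,0,0,-1,0,0,0],[0,0,0,-1,0,0,0],[0,0,0,-1,0,0,0],[0,0,0,-1,0,0,0],[0,0,0,0,0,0,0]]' >/dev/null; python3 go.py 575.5 -198 121
python3 - <<'E'
from h import *
f=grab_frame("top"); im=f["pixels"]; cv2.imwrite("pics/b.png",cv2.resize(im[140:300,230:430],None,fx=3.7,fy=3.7)[:,:,::-1])
E
```

```text
clock: 5.07
eef_pos: [575.3, -77.1, 192.3]
tcp_rot: [-3.14, -0.0, 1.572]
contact_force: [0.6, -0.7, 0.9]
opening: 0.99
grasp_force: 0.0
clk 5.57 pos [ 576.  -195.8  212.2] rot [3.141e+00 2.000e-03 1.570e+00] F [ 1.1 -0.3  0.8] op 0.998 gf 0.0
turn now [ 0.0003  0.0005 -0.0004] shift now-frame [-0.08 -0.02  3.65] shift target-frame [-0.09 -0.02  3.65]
```

View pics/b.png

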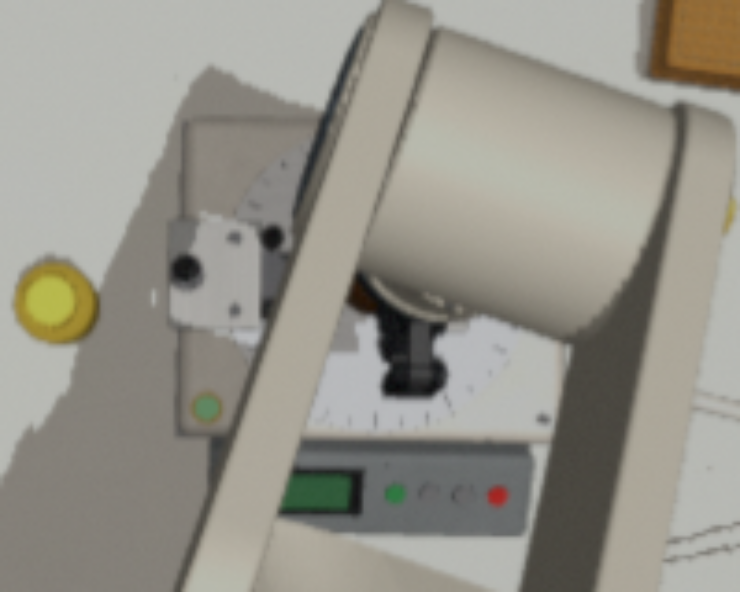

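The handle is now clear of the bottle, at about pixel (280,212). The bottle is still in place at about (328,218), partly hidden by the gripper. I'll check numerically that the jaw is fully open.

```bash
python3 - <<'E'
from h import *
f=grab_frame("top"); h=cv2.cvtColor(f["pixels"],cv2.COLOR_RGB2HSV)
for n,(x0,y0,x1,y1),g in (("now",(274,206,287,220),f),("before",(288,200,308,228),dict(np.load("top0.npz")))):
    h=cv2.cvtColor(g["pixels"],cv2.COLOR_RGB2HSV); m=cv2.inRange(h,(0,0,0),(179,255,55))[y0:y1,x0:x1]
    cs,_=cv2.findContours(m,cv2.RETR_EXTERNAL,cv2.CHAIN_APPROX_NONE); q=max(cs,key=cv2.contourArea); (u,v),rr=cv2.minEnclosingCircle(q)
    print(n,u+x0,v+y0,rr,world(g,[[u+x0,v+y0]],137).round(1))
E
```

```text
now 279.7857141494751 212.2142858505249 3.3090243339538574 [[572.1 -82.9 137. ]]
before 298.125 212.5 4.155292510986328 [[ 572.3 -121.5  137. ]]
```

The jaw plate's bolts and edge moved about 19 px at plate height, which is about 42 mm. That matches the hard stop I felt, so the jaw is fully open. I'll descend onto the bottle and grip it.

```bash
python3 -m inch '[[0,0,0,-0.09,0,0.7,0],[0,0,0,0,0,0.8,0],[0,0,0,0,0,0.8,0],[0,0,0,0,0,0.8,0],[0,0,0,0,0,0.5,0],[0,0,0,0,0,0,0],[0,0,0,0,0,0,0.2]]' >/dev/null; python3 go.py 575.5 -198 121; python3 -m inch '[[0,0,0,0,0,0,0.3],[0,0,0,0,0,0,0.4],[0,0,0,0,0,0,0.6],[0,0,0,0,0,0,0.7],[0,0,0,0,0,0,0.7],[0,0,0,0,0,0,0.7]]' 30 >/dev/null; python3 go.py 575.5 -198 121
```

```text
clk 6.25 pos [ 575.7 -193.8  121.8] rot [-3.140e+00 -1.000e-03  1.572e+00] F [ 0.6 -0.2  0.3] op 0.881 gf 0.0
turn now [-0.0004 -0.0002  0.0004] shift now-frame [-0.17 -0.01  0.03] shift target-frame [-0.17 -0.01  0.03]
clk 6.75 pos [ 575.7 -194.5  123.5] rot [ 3.142 -0.     1.571] F [-4.   2.8  6.7] op 0.571 gf 30.3
turn now [ 0.     -0.0001  0.    ] shift now-frame [-0.14 -0.01  0.1 ] shift target-frame [-0.14 -0.01  0.1 ]
```

```bash
python3 -m inch '[[0,0,0,0,0,-0.2,0.75],[0,0,0,0,0,-0.4,0.75],[0,0,0,0,0,-0.5,0.75],[0,0,0,0,0,-0.6,0.75],[0,0,0,0,0,-0.6,0.75],[0,0,0,0,0,-0.6,0.75],[0,0,0,0,0,-0.6,0.75],[0,0,0,0,0,0,0.75]]' 40 >/dev/null; python3 go.py 497 134 210
python3 - <<'E'
from h import *
f=grab_frame("scene"); im=f["pixels"]; cv2.imwrite("pics/c.png",cv2.resize(im[130:330,120:400],None,fx=2.8,fy=2.8)[:,:,::-1])
E
```

```text
clk 7.42 pos [ 578.  -195.5  214.1] rot [3.135e+00 2.000e-03 1.571e+00] F [ 0.7 -0.2 -1.7] op 0.564 gf 41.8
turn now [0.002  0.0007 0.0001] shift now-frame [13.18 -3.23  0.12] shift target-frame [13.18 -3.24  0.16]
```

View pics/c.png

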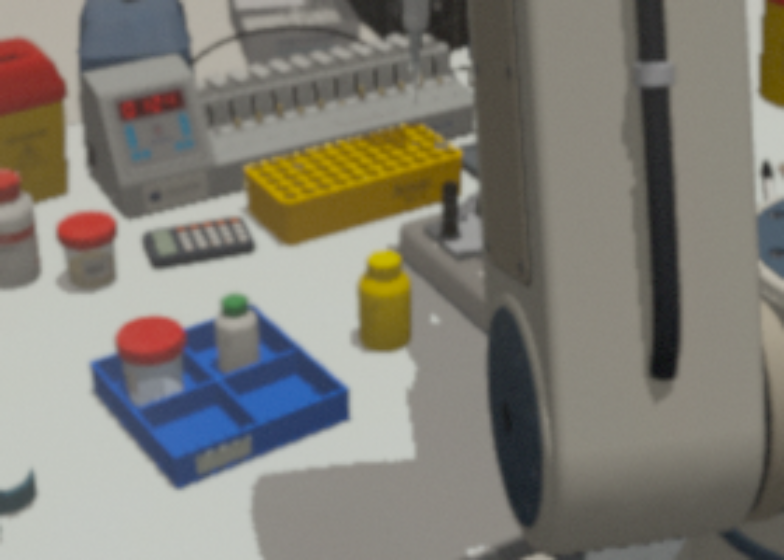

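The wrist reads the bottle's weight and the fingers are 48 mm open on it. The tray's near-right cell, at crop (290,385) or pixel (223,267), is empty, as is the near-left one. The yellow look-alike stands at pixel (258,237) and my path passes above it. I'll carry the bottle across.

```bash
python3 -m inch '[[0,0,0,0.5,-0.1,0,0.75],[0,0,0,0.9,-0.2,0,0.75],[0,0,0,0.95,-0.25,0,0.75],[0,0,0,0.95,-0.25,0,0.75],[0,0,0,0.95,-0.25,0,0.75],[0,0,0,0.95,-0.25,0,0.75],[0,0,0,0.95,-0.25,0,0.75],[0,0,0,0.95,-0.25,0,0.75]]' >/dev/null; python3 -m inch '[[0,0,0,0.95,-0.25,0,0.75],[0,0,0,0.95,-0.25,0,0.75],[0,0,0,0.95,-0.25,0,0.75],[0,0,0,0.95,-0.25,0,0.75],[0,0,0,0.9,-0.25,0,0.75],[0,0,0,0.6,-0.2,0,0.75],[0,0,0.02,0.3,0,0,0.75],[0,0,0.036,0,0,0,0.75]]' >/dev/null; python3 -m inch '[[0,0,0.038,0,0,0,0.75],[0,0,0.038,0,0,0,0.75],[0,0,0.038,0,0,0,0.75],[0,0,0.038,0,0,0,0.75],[0,0,0.038,0,0,0,0.75],[0,0,0.038,0,0,0,0.75],[0,0,0.038,0,0,0,0.75],[0,0,0.038,0,0,0,0.75]]'>/dev/null;  python3 go.py 501 131 210 0.095
```

```text
clk 9.47 pos [493.4 123.1 208.6] rot [-3.141e+00  2.000e-03  4.340e-01] F [ 0.3  0.3 -1. ] op 0.566 gf 41.7
turn now [-1.000e-04  5.000e-04  1.081e-01] shift now-frame [ 0.41 -0.16 -0.06] shift target-frame [ 0.33 -0.29 -0.06]
```

```bash
python3 -m inch '[[0,0,0.036,0,0,0,0.75],[0,0,0.036,0,0,0,0.75],[0,0,0.033,0,0,0,0.75],[0,0,0,0.33,-0.29,0,0.75],[0,0,0,0,0,0.6,0.75],[0,0,0,0,0,0.8,0.75],[0,0,0,0,0,0.8,0.75],[0,0,0,0,0,0.6,0.75]]' >/dev/null;  python3 -m inch '[[0,0,0,0,0,0.4,0.75],[0,0,0,0,0,0,0.75]]' >/dev/null; python3 go.py 501 131 60.5 0.095
python3 - <<'E'
from h import *
f=grab_frame("scene"); im=f["pixels"]; cv2.imwrite("pics/d.png",cv2.resize(im[180:310,120:300],None,fx=4,fy=4)[:,:,::-1])
E
```

```text
clk 10.3 pos [500.5 131.1 127.2] rot [3.141 0.004 0.113] F [-0.6  0.3 -1.4] op 0.567 gf 41.8
turn now [0.0001 0.0012 0.0057] shift now-frame [0.03 0.   2.67] shift target-frame [0.02 0.01 2.67]
```

View pics/d.png

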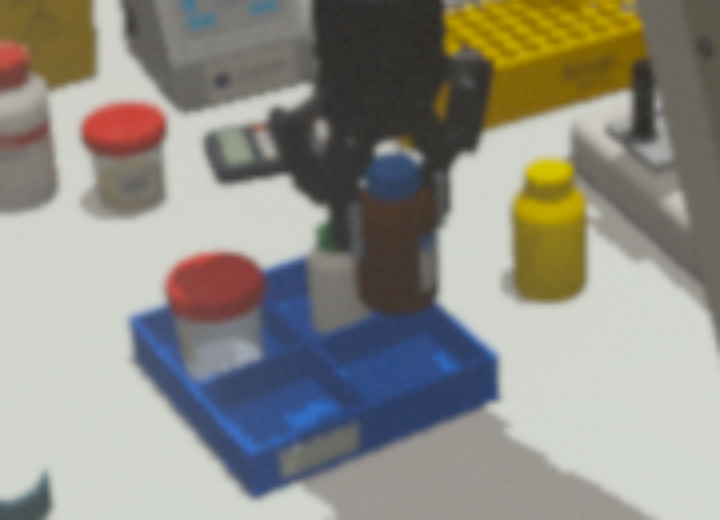

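The amber bottle hangs upright at crop (395,235), above the near-right cell at (425,355), and is clear of the green-capped bottle. I'll lower it and watch the force.

```bash
python3 -m inch '[[0,0,0.0055,0,0,0.5,0.75],[0,0,0,0,0,0.6,0.75],[0,0,0,0,0,0.6,0.75],[0,0,0,0,0,0.5,0.75],[0,0,0,0,0,0.2,0.75],[0,0,0,0,0,0.1,0.75],[0,0,0,0,0,0,0.75]]' >/dev/null; python3 go.py 501 131 60.5 0.095; python3 -m inch '[[0,0,0,0,0,0.08,0.75],[0,0,0,0,0,0.08,0.75],[0,0,0,0,0,0,0.75]]' >/dev/null; python3 go.py 501 131 60.5 0.095
```

```text
clk 10.93 pos [502.3 131.1  67.4] rot [-3.142 -0.     0.094] F [ 0.1 -0.4 -1.9] op 0.562 gf 41.8
turn now [-0.     -0.0001 -0.0004] shift now-frame [-0.05 -0.    0.28] shift target-frame [-0.05 -0.    0.28]
clk 11.18 pos [502.2 131.   63.3] rot [-3.141e+00 -1.000e-03  9.300e-02] F [ 0.1 -0.  -1.7] op 0.564 gf 41.8
turn now [-0.     -0.0002 -0.0006] shift now-frame [-0.05 -0.01  0.11] shift target-frame [-0.05 -0.01  0.11]
```

```bash
python3 -m inch '[[0,0,0,0,0,0.06,0.75],[0,0,0,0,0,0.05,0.75],[0,0,0,0,0,0.03,0.75],[0,0,0,0,0,0,0.75]]' >/dev/null; python3 go.py 501 131 60.5 0.095
```

```text
clk 11.52 pos [502.5 131.   60.5] rot [-3.141e+00 -1.000e-03  9.300e-02] F [-2.4  0.2 12. ] op 0.565 gf 42.8
turn now [-0.     -0.0003 -0.0006] shift now-frame [-0.06 -0.    0.  ] shift target-frame [-0.06 -0.    0.  ]
```

It's seated, with 12 N of contact. I'll release, rise and check.

```bash
python3 -m inch '[[0,0,0,0,0,-0.05,0.4],[0,0,0,0,0,0,0.35],[0,0,0,0,0,0,0.3],[0,0,0,0,0,0,0.25],[0,0,0,0,0,-0.3,0.2],[0,0,0,0,0,-0.6,0.2],[0,0,0,0,0,-0.8,0.2],[0,0,0,0,0,-1,0.2]]'; python3 -m inch '[[0,0,0,0,0,-1,0.2],[0,0,0,0,0,-1,0],[0,0,-0.038,0,0,-1,0],[0,0,-0.038,0,1,0,0],[0,0,-0.038,0,1,0,0],[0,0,-0.038,0,1,0,0],[0,0,-0.038,0,1,0,0],[0,0,-0.038,0,1,0,0]]' >/dev/null; python3 go.py 575 -281 210
python3 - <<'E'
from h import *
f=grab_frame("scene"); im=f["pixels"]; cv2.imwrite("pics/e.png",cv2.resize(im[180:310,120:300],None,fx=4,fy=4)[:,:,::-1])
E
```

```text
clock: 12.18
eef_pos: [501.0, 130.6, 128.4]
tcp_rot: [3.141, 0.002, 0.093]
contact_force: [0.0, -0.2, -0.7]
opening: 0.798
grasp_force: 0.0
clk 12.85 pos [555.6  18.8 203.9] rot [3.142 0.    0.815] F [ 0.4  0.3 -0.4] op 1.003 gf 0.0
turn now [ 0.      0.     -0.2405] shift now-frame [-8.19  8.79 -0.24] shift target-frame [-11.99   0.78  -0.24]
```

View pics/e.png

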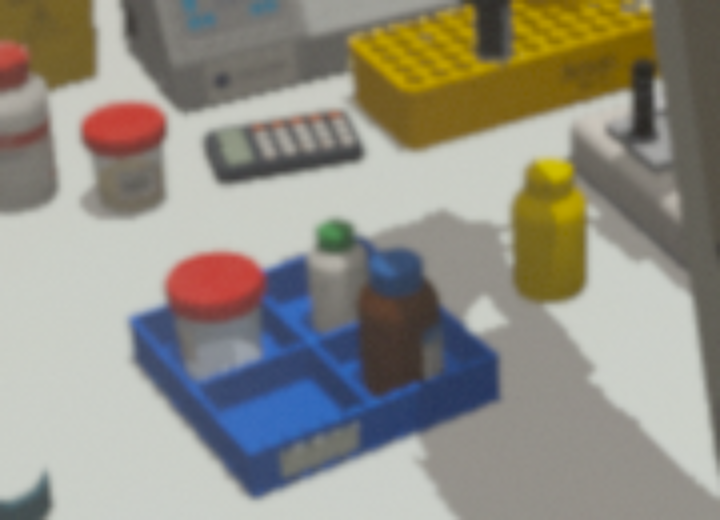

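The amber bottle stands upright in the near-right cell at crop (400,340). The cup and green-capped bottle are untouched. Next is the plunger.

```bash
python3 -m inch '[[0,0,-0.038,0,0,0,0],[0,0,-0.038,0,0,0,0],[0,0,-0.038,0,0,0,0],[0,0,-0.038,0,0,0,0],[0,0,-0.038,0,0,0,0],[0,0,-0.038,0,0,0,0],[0,0,-0.012,0,0,0,0],[0,0,0,-0.7,0,0,0]]' >/dev/null; python3 -m inch '[[0,0,0,-0.9,0.1,0,0],[0,0,0,-0.9,0.1,0,0],[0,0,0,-0.95,0.1,0,0],[0,0,0,-0.95,0.1,0,0],[0,0,0,-0.95,0.1,0,0],[0,0,0,-0.95,0.1,0,0],[0,0,0,-0.95,0.1,0,0],[0,0,0,-0.95,0,0,0]]' >/dev/null;python3 -m inch '[[0,0,0,-0.95,0,0,0],[0,0,0,-0.95,0,0,0],[0,0,0,-0.95,0,0,0],[0,0,0,-0.4,0,0,0],[0,0,0,0,0,0,0]]' >/dev/null; python3 go.py 575 -280.5 122
```

```text
clk 14.65 pos [ 570.9 -268.2  203.5] rot [3.141 0.    1.561] F [-0.7  0.2  0.1] op 1.004 gf 0.0
turn now [ 0.0001  0.0002 -0.0032] shift now-frame [-0.49  0.17  3.26] shift target-frame [-0.49  0.17  3.26]
```

```bash
python3 -m inch '[[0,0,-0.0032,-0.48,0.16,0.4,0],[0,0,0,0,0,0.7,0],[0,0,0,0,0,0.7,0.2],[0,0,0,0,0,0.7,0.3],[0,0,0,0,0,0.5,0.4],[0,0,0,0,0,0.2,0.4],[0,0,0,0,0,0,0.4]]' >/dev/null; python3 go.py 575 -280.5 122;  python3 - <<'E'
from h import *
f=grab_frame("top"); im=f["pixels"]; cv2.imwrite("pics/f.png",cv2.resize(im[160:270,290:430],None,fx=5,fy=5)[:,:,::-1])
E
```

```text
clk 15.23 pos [ 574.4 -277.5  121.7] rot [-3.139e+00 -1.000e-03  1.574e+00] F [0.5 0.2 0.2] op 0.599 gf 0.0
turn now [-0.0007 -0.0004  0.0011] shift now-frame [-0.12  0.03 -0.01] shift target-frame [-0.12  0.03 -0.01]
```

View pics/f.png

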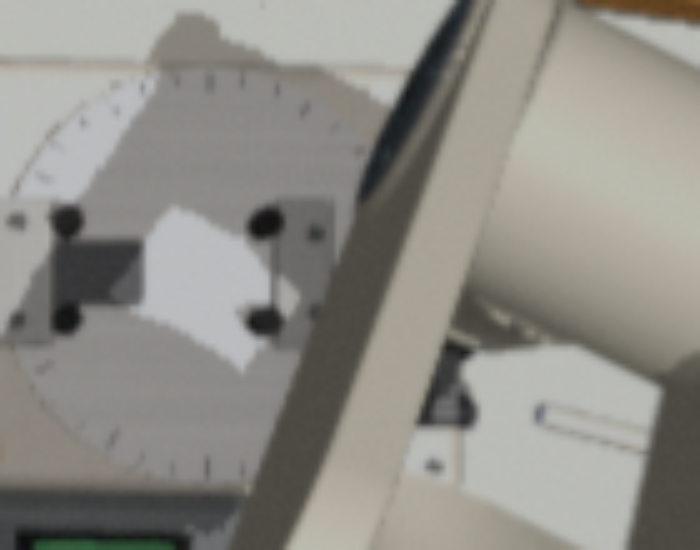

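The platform is empty and the jaw is open, with the posts at crop (65,270) and (265,270). The fingers are around the knob, which the arm hides. I'll grip it.

```bash
python3 -m inch '[[0,0,0,-0.1,0,0,0.5],[0,0,0,0,0,0,0.7],[0,0,0,0,0,0,0.9],[0,0,0,0,0,0,1],[0,0,0,0,0,0,1],[0,0,0,0,0,0,1],[0,0,0,0,0,0,1]]' 80 >/dev/null; python3 go.py 575 -280.5 134; python3 -m inch '[[0,0,0,0,0,-0.06,1],[0,0,0,0,0,-0.08,1],[0,0,0,0,0,-0.08,1],[0,0,0,0,0,0,1]]' >/dev/null; python3 go.py 575 -280.5 134
```

```text
clk 15.87 pos [ 574.4 -281.4  124.7] rot [-3.141e+00  1.000e-03  1.574e+00] F [-6.1 -0.1  8.3] op 0.261 gf 78.0
turn now [-0.0002  0.0002  0.0009] shift now-frame [ 0.03  0.03 -0.37] shift target-frame [ 0.03  0.03 -0.37]
clk 16.2 pos [ 574.3 -281.3  128.7] rot [-3.14   0.     1.574] F [-2.4 -5.8 -7.5] op 0.261 gf 78.6
turn now [-0.0004  0.0001  0.0009] shift now-frame [ 0.03  0.03 -0.21] shift target-frame [ 0.03  0.03 -0.21]
```

```bash
python3 -m inch '[[0,0,0,0,0,-0.1,1],[0,0,0,0,0,-0.08,1],[0,0,0,0,0,-0.06,1],[0,0,0,0,0,0,1]]' >/dev/null; python3 go.py 575 -280.5 136.7; python3 -m inch '[[0,0,0,0,0,-0.08,1],[0,0,0,0,0,-0.04,1],[0,0,0,0,0,0,1]]' >/dev/null; python3 go.py 575 -280.5 136.7
```

```text
clk 16.53 pos [ 574.3 -281.3  134.2] rot [-3.14   0.     1.574] F [ -0.8  -5.9 -10.5] op 0.262 gf 78.7
turn now [-0.0004  0.0001  0.0009] shift now-frame [ 0.03  0.03 -0.1 ] shift target-frame [ 0.03  0.03 -0.1 ]
clk 16.78 pos [ 574.3 -281.3  136.8] rot [-3.14   0.     1.574] F [ -0.9  -5.6 -11.6] op 0.259 gf 80.1
turn now [-0.0004  0.0001  0.0009] shift now-frame [0.03 0.03 0.  ] shift target-frame [0.03 0.03 0.  ]
```

```bash
python3 -m inch '[[0,0,0,0,0,-0.06,1],[0,0,0,0,0,0,1]]' >/dev/null; python3 go.py 575 -280.5 136.7; python3 -m inch '[[0,0,0,0,0,-0.04,1],[0,0,0,0,0,0,1],[0,0,0,0,0,0,1]]' >/dev/null; python3 go.py 575 -280.5 136.7
python3 - <<'E'
from h import *
f=grab_frame("top"); im=f["pixels"]; cv2.imwrite("pics/g.png",cv2.resize(im[160:270,290:430],None,fx=5,fy=5)[:,:,::-1])
E
```

```text
clk 16.95 pos [ 574.2 -281.3  137. ] rot [-3.14   0.     1.574] F [  3.6  -8.6 -22.4] op 0.258 gf 81.1
turn now [-0.0005  0.0001  0.0009] shift now-frame [0.03 0.03 0.01] shift target-frame [0.03 0.03 0.01]
clk 17.2 pos [ 574.2 -281.3  137.1] rot [-3.14   0.     1.574] F [  6.2  -8.7 -31.2] op 0.255 gf 80.7
turn now [-0.0006  0.      0.0009] shift now-frame [0.03 0.03 0.01] shift target-frame [0.03 0.03 0.02]
```

View pics/g.png

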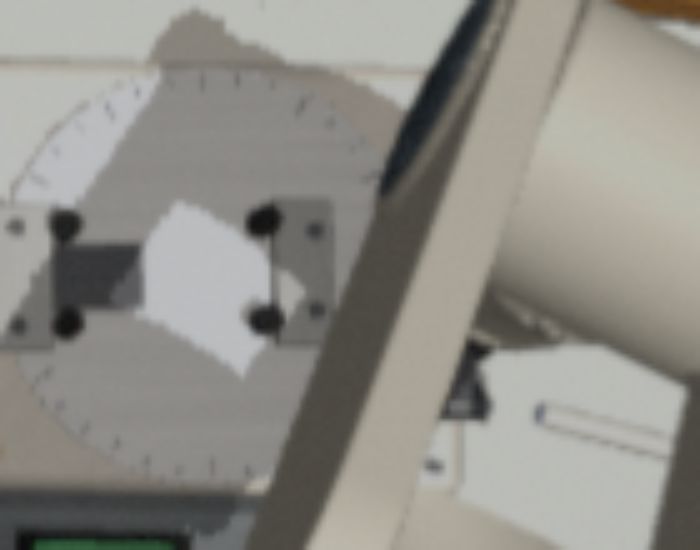

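The plunger is at its stop: it has lifted 12 mm and the force rises steeply. The left posts have moved about 4 crop pixels down, so the platform has turned anticlockwise and is free. I'll ease the pull slightly while staying at the stop, then let it settle.

```bash
python3 -m inch '[[0,0,0,0,0,0.045,1],[0,0,0,0,0,0,1],[0,0,0,0,0,0,1],[0,0,0,0,0,0,1],[0,0,0,0,0,0,1],[0,0,0,0,0,0,1],[0,0,0,0,0,0,1],[0,0,0,0,0,0,1]]' 90 >/dev/null; python3 go.py 575 -280.5 136.7; python3 -m inch '[[0,0,0,0,0,0,1],[0,0,0,0,0,0,1],[0,0,0,0,0,0,1],[0,0,0,0,0,0,1],[0,0,0,0,0,0,1],[0,0,0,0,0,0,1],[0,0,0,0,0,0,1],[0,0,0,0,0,0,1]]' >/dev/null; python3 go.py 575 -280.5 136.7
python3 - <<'E'
from h import *
f=grab_frame("top")
def rot(g):
    m=cv2.inRange(cv2.cvtColor(g["pixels"],cv2.COLOR_RGB2HSV),(0,0,0),(179,255,60))
    P=[]
    for x0,x1,y0,y1 in((338,350,200,208),(338,350,220,229),(299,307,200,208),(299,307,220,229)):
        M=cv2.moments(m[y0:y1,x0:x1],True); P.append((x0+M["m10"]/max(M["m00"],1),y0+M["m01"]/max(M["m00"],1)))
    return world(g,P,97).round(1)
p=rot(f); print(p.tolist()); 
print("angles", [np.arctan2(-(p[j]-p[i])[0],(p[j]-p[i])[1]).round(3) for i,j in((0,2),(1,3))])
E
```

```text
clk 17.92 pos [ 574.2 -281.3  137. ] rot [-3.14   0.     1.574] F [  2.5  -7.9 -20.8] op 0.254 gf 89.0
turn now [-0.0006  0.      0.0009] shift now-frame [0.03 0.03 0.01] shift target-frame [0.03 0.03 0.01]
clk 18.58 pos [ 574.3 -281.3  137. ] rot [-3.14   0.     1.574] F [  3.6  -7.8 -20.7] op 0.257 gf 89.0
turn now [-0.0006  0.0001  0.0009] shift now-frame [0.03 0.03 0.01] shift target-frame [0.03 0.03 0.01]
[[595.9, -220.0, 97.0], [552.6, -220.9, 97.0], [591.8, -132.3, 97.0], [551.7, -134.3, 97.0]]
angles [np.float64(0.047), np.float64(0.01)]
```

The hold is steady: z is constant and the pull is 21 N against the stop. The posts' movement between the two crops is a turn of about +0.03 rad, which takes the platform from 0.01 to its 0.04 rest. I'm handing in.

```bash
python3 -c "from rig import r; print(r.sign_off())"
```

```text
the job is handed in; nothing more can be done
None
```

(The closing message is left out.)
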